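# Lift the stylus, then hold the slide clamp open on its cam

## Robot

A 6-joint arm with a two-finger parallel gripper is mounted at the origin on the work surface. World frame = base frame: x ahead of the robot, y to its left, z up, the work surface at z = 0. Lengths are in m, angles in degrees, forces in N, time in s.
With the tool pointing down it reaches from about 0.375 to 0.925 m from the base axis. Payload 5.7 kg.
Tool frame: the origin (TCP) lies midway between the tips of the shut fingers; the grasp point (between the pads) lies 19 mm behind it (robot.hold_point_z is the distance from the TCP to the grasp point, in m); z points along the fingers, y is the line along which they close (so a half turn about z gives the same grasp; the last joint's range is limited). The gripper opens to 88 mm and grips with 3 to 60 N. Pads are 20 mm wide; open, the fingers measure 115 mm over their backs; the gripper's body (75 mm by 178 mm) begins 61 mm behind the grasp point.
Start: joints at [-80.105, 20.558, 86.54, -0, 72.909, -6.595], TCP at [0.17, -0.575, 0.223] pointing down, gripper open.
Joint ranges: [-170.27, 170.27], [-57.76, 135], [12.27, 136.19], [-55.21, 235.2], [11.17, 155.16], [-170.74, 170.74]. Speed limits (degrees/s): [136.94, 136.94, 180, 180, 180, 180].

## Interface

Orientations are given as [roll, pitch, yaw] about the fixed x, y, z axes, in that order (R = Rz(yaw) Ry(pitch) Rx(roll)).
In Python, from workcell import robot gives the robot as it stands. The module is installed in compiled form; this text tells all that it offers.
- The arm moves only by the shell command python3 -m pendant 'ROWS' [FORCE]. ROWS is JSON, a list of rows, each a list of 3 entries, a list of its own where there are three numbers: the shift along the tool's x, y, z in mm, then the turn, a rotation vector about the tool's x, y, z in degrees, then the closure, from 0 (fully open) to 1 (shut). In form: [[[tx, ty, tz], [wx, wy, wz], fingers], ...]. A call has 1 to 12 rows; each row is the pose to reach, as a shift and turn from the pose commanded when the call began, along the tool's axes at that moment; what a row does not reach only later rows make up. A row lasts 1/12 s, in which the tool goes at most 41.7 mm and 7.16 degrees, less where a joint would pass 70% of its speed; a pose out of reach is approached as far as the arm can. A call with a gripper value outside its range is refused whole. The fingers move at their own pace and stop on an object; FORCE is the grip in N (left out, the last holds). Time passes only in rows, so rows that repeat a pose let the fingers close. It gives the time, the measured TCP pose, the force and the opening at its end, in the units of the state.
- robot.get_state(): the state, without advancing time (a new reading comes with each control period).
- robot.read_camera(name): name is "scene" or "side" or "wrist"; returns (picture, depth): 480x640x3 uint8, red, green, blue; 480x640 float32, m along the optical axis (not along the pixel's ray), 0 where there is no reading.
- robot.calibration(name): a dict with "K" (3x3 intrinsics, pixels), "k1" (the pictures are not rectified: a ray, as slopes to the right and down, at radius r is drawn at 1 + k1 r^2 times it, then the intrinsics apply), "rvec" (rotation vector, rad) and "tvec" (3), from world to camera coordinates, as OpenCV has them. Camera axes: x right, y down, z forward; pixel columns grow to the right and rows downward; lengths in m; the calibration is good to about 2 mm. A picture is of the moment at which its call begins: read the wrist's pose just before it. calibration takes no time and is no camera call; for the wrist camera it gives the pose at the moment of the call.
- robot.finish_job(): hands the job in, once; it reports no verdict.
The state is a dict: "t": time; "joints": joint angles; "qd": joint speeds; "tau": joint torques, N m; "position": TCP position; "orientation": TCP orientation; "force": force on the tool from outside, world axes, zero at the start; "ft_torque": the same for the moment, N m; "grip_width": finger opening in m.
Only numpy, scipy, OpenCV 4.12 (cv2) and the standard library are available. Lean on these libraries where they do the work, as an engineer would, in place of code of your own. Each camera call takes 0.05 s, during which the arm holds its last target. There are 200 camera calls.

## Task

The colleague across the desk wants to take the glass slide out of the slide marker. First flip the small blue-tipped pen-lift lever fully up so that the stylus is clear of the glass; only then swing the red-knobbed cam lever to its upright position, where the cam lifts the clamp highest (past upright the clamp sinks again), and keep holding it there against its return spring: finish with the gripper still holding the lever. Leave the slide in its nest and do not disturb the things standing around the marker.

Things in the scene. Friction and masses are not known exactly. Their poses are not given: they have to be found in the camera images.
- marker: cream slide marker fixed to the desk: base 190 x 130 x 15 mm, column and head y -35 to 35 mm, x -93 to 33 mm, top 126 mm up. Origin on the desk under the slide nest; x points out of the head's open side (away from the robot, within 25 degrees), y to the cam lever's side, z up. Levers swing parallel to its x-z plane: pen lever at y = -70 mm, cam lever at y = 78 mm
- pen_tab (a point): centre of the pen-lift lever's blue tip: a freely revolving roller 16 mm across, 16 mm long, axis along the marker's y, on a thin rod, 60 mm from its pivot; free on both sides. It points along the marker's +x, 20 degrees below level when down (about 85 mm above the desk), 32 degrees above level when fully up (about 136 mm)
- pen_pivot (a point): pivot of the pen-lift lever, 105 mm above the desk; the axis runs along the marker's y
- pen_lever (a joint): angle of the pen-lift lever: 0 down (stylus on the glass) to 0.9 rad fully up (stylus 7 mm clear), growing as the tip rises; it starts down or slightly raised (up to 0.15) and stays where it is left by light friction (about 1 N at the tip)
- cam_knob (a point): centre of the red knob, a freely revolving roller 26 mm across, 26 mm long, axis along the marker's y, on the end of the cam lever (rod 10 mm thick), 105 mm from its pivot. At joint value 0 it leans 65 degrees from upright in the marker's +x direction (centre about 144 mm above the desk); when upright it is straight above the pivot, 205 mm above the desk; free on both sides
- cam_pivot (a point): pivot of the cam lever, 100 mm above the desk; the axis runs along the marker's y
- cam_lever (a joint): angle of the cam lever: 0 leaning to the marker's +x (clamp down), 1.134 rad upright (clamp highest), stop at 1.85 rad; it grows as the knob swings up and over towards the marker's -x. A return spring brings it back to 0 when let go: about 2.4 N at the knob at 0, 4.8 N when upright
- clamp (a joint): lift of the aluminium clamp off the slide, m: 0 closed, 0.0068 at most, with the cam lever upright; it follows the cam lever. A rod joins it to the steel eccentric beside the head, at the marker's y 61 to 73 mm, x -24 to 37 mm, top at most 138 mm above the desk
- slide (a point): top centre of the glass slide, which lies on a loose aluminium carrier 32 x 88 x 6 mm in the nest under the head; to be left where it is
- oil_bottle: bystander: small amber bottle with black cap, 36 mm in diameter, 75 mm tall, loose; origin at the centre of its underside
- slide_box: bystander: closed blue slide box 85 x 100 x 32 mm, loose; origin at the centre of its underside
- mouse: bystander: black computer mouse 100 x 58 x 30 mm, loose; origin at the centre of its underside

How it is judged (in metres and radians):
On the way, in this order (a step that is already met when the one before it is completed fails the run):
1. the pen-lift lever is fully up (value of joint pen_lever above 0.7 rad), for 0.2 s.
2. the cam lever is upright and the clamp at its highest (value of joint cam_lever between 0.954 and 1.314 rad and value of joint clamp above 0.0063 m), for 0.3 s.
At the end, for the whole second after the job is handed in: the fingers are holding the cam lever (more than 1 N) still and upright within 0.18 rad, the clamp lifted more than 6.3 mm, the pen-lift lever up (above 0.7 rad), the slide within 6 mm and the bystanders within 15 mm of where they were (all of step 2 and velocity of joint cam_lever between -0.1 and 0.1 rad/s and contact force between the fingers and cam_lever above 1 N and value of joint pen_lever above 0.7 rad and distance of slide from where it was at the start of the episode below 0.006 m and distance of each of oil_bottle, slide_box, mouse from where it was at the start of the episode below 0.015 m); the arm keeps its last pose, push and grip.
It fails at once if the clamp is opened while the stylus is still down (value of joint clamp above 0.002 m and value of joint pen_lever below 0.5 rad).
It fails at once if the slide is shifted in its nest (distance of slide from where it was at the start of the episode above 0.006 m).
It fails at once if a bystander is disturbed (distance of any of oil_bottle, slide_box, mouse from where it was at the start of the episode above 0.015 m).
It also fails if it takes over 45 s, if anything falls off the work surface, if the arm or the gripper's body presses on something with over 40 N, if the wrist force passes 120 N, or if a joint passes its speed limit or range.

## Working session

There is one attempt and no reset: what is moved stays moved. The work goes in short steps, Python scripts to look and compute and a shell command to move; the robot and the scene stay as the last step left them, time stands still between calls to the robot, and variables do not carry over. Pictures are saved under pics/ and viewed, on a budget of 10 in all, crops included, one or two more only if the job needs it, and the job is handed in when it is done.

```bash
mkdir -p pics; cat > h.py <<'E'
import numpy as np, cv2
from workcell import robot
from scipy.spatial.transform import Rotation as R
def cam(n):
    c=robot.calibration(n); im,d=robot.read_camera(n); return im,d,c
def pts(uv,z,c):
    K=np.array(c["K"]);k=c["k1"]
    D=np.array([k,0,0,0,0.])
    n=cv2.undistortPoints(np.array(uv,float).reshape(-1,1,2),K,D).reshape(-1,2)
    P=np.c_[n,np.ones(len(n))]*np.array(z).reshape(-1,1)
    Rm=cv2.Rodrigues(np.array(c["rvec"],float))[0]
    return (P-np.array(c["tvec"]).ravel())@Rm
def cloud(mask,d,c):
    v,u=np.nonzero(mask&(d>0)); return pts(np.c_[u,v],d[v,u],c)
def save(im,f): cv2.imwrite("pics/"+f,im[:,:,::-1])
def masks(im):
    h=cv2.cvtColor(im,cv2.COLOR_RGB2HSV);H,S,V=[h[...,i].astype(int) for i in range(3)]
    return {"red":((H<8)|(H>172))&(S>140)&(V>70),"blue":(H>95)&(H<125)&(S>120)&(V>60)}
E
python3 - <<'E'
from h import *
print(robot.get_state())
for n in("scene","side"):
    im,d,c=cam(n); save(im,n+"0.png")
    for k,m in masks(im).items():
        N,l,s,ce=cv2.connectedComponentsWithStats(m.astype(np.uint8))
        for i in range(1,N):
            if s[i,4]>40:
                P=cloud(l==i,d,c); 
                if len(P): print(n,k,s[i],ce[i].round(),np.median(P,0).round(3),P.min(0).round(3),P.max(0).round(3))
E
```

```text
{'t': 0.0, 'joints': array([-8.01050311e+01,  2.05965260e+01,  8.65973513e+01,  1.59648209e-04,
        7.29086831e+01, -6.59444922e+00]), 'qd': array([-0.08344775, -0.06876411,  0.02647962,  0.09959898,  0.01782656,
        0.04577363]), 'tau': array([ 3.60855884e-03, -5.15363503e+01, -2.70731342e+01,  6.79945503e-02,
        3.50638269e-02, -1.31468555e-04]), 'position': array([ 0.17018231, -0.57465226,  0.22183511]), 'orientation': array([-1.79898136e+02, -1.19296228e-02,  1.64893604e+01]), 'force': array([-0.49360135,  0.28154298,  0.05637127]), 'ft_torque': array([ 6.20641313e-02, -9.52706253e-05,  4.51423766e-02]), 'grip_width': 0.08810410821983654}
scene red [414  11   4  23  47] [416.  21.] [0.01  0.868 0.143] [-0.007  0.834  0.108] [0.039 0.88  0.169]
scene red [349  66  34   9 124] [366.  70.] [0.081 0.61  0.09 ] [0.062 0.557 0.081] [0.102 0.662 0.098]
scene red [271 234  16  15 170] [279. 241.] [ 0.582 -0.001  0.154] [ 0.568 -0.013  0.138] [0.59  0.014 0.16 ]
scene blue [415  15  11  22  49] [420.  25.] [0.036 0.862 0.141] [0.019 0.857 0.101] [0.049 0.877 0.176]
scene blue [204 278  10  10  64] [208. 282.] [ 0.55  -0.149  0.099] [ 0.483 -0.157  0.023] [ 0.555 -0.125  0.103]
scene blue [ 103  290   68   59 1330] [137. 321.] [ 0.509 -0.296  0.032] [ 0.406 -0.354 -0.001] [ 0.543 -0.233  0.038]
side red [358 198  15  15 112] [366. 203.] [0.568 0.006 0.154] [ 0.56  -0.113  0.047] [0.68  0.016 0.158]
side blue [458 193  46  34 575] [481. 211.] [ 0.467 -0.271  0.031] [ 0.425 -0.393 -0.004] [ 0.553 -0.232  0.036]
side blue [417 196  10   9  47] [421. 200.] [ 0.544 -0.143  0.096] [ 0.538 -0.259 -0.001] [ 0.629 -0.138  0.103]
side blue [480 225  16   9  90] [487. 229.] [ 0.44  -0.256  0.011] [ 0.424 -0.266  0.002] [ 0.454 -0.246  0.023]
```

View pics/scene0.png

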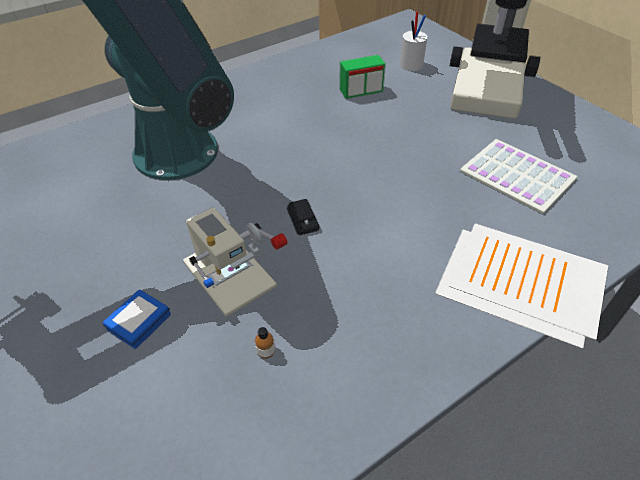

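View pics/side0.png

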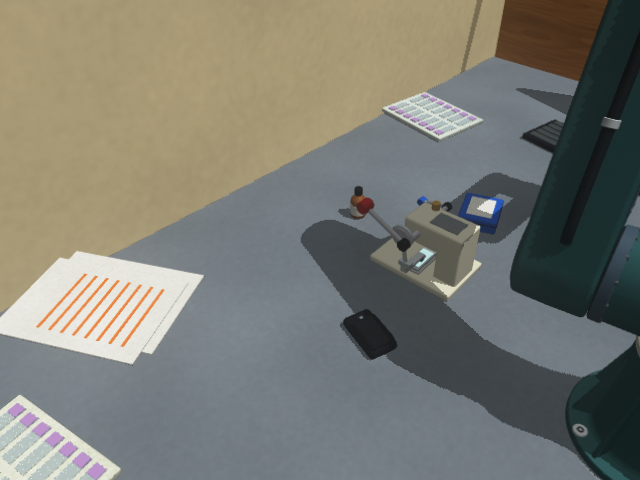

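The scene view shows the knob at (279,241), blue tab at (208,282), slide box (137,321), bottle (264,343) and mouse (303,216). The marker's open side faces away from the robot. Next I get the yaw from the head's top and base, and triangulate the tips.

```bash
python3 - <<'E'
from h import *
def ray(uv,c):
    a=pts([uv],[0.],c)[0]; b=pts([uv],[1.],c)[0]; return a,(b-a)/np.linalg.norm(b-a)
rays={"red":[], "blue":[]};A=[]
for n in("scene","side"):
    im,d,c=cam(n)
    P=cloud(np.ones(d.shape,bool),d,c); A.append(P)
    for k,m in masks(im).items():
        N,l,s,ce=cv2.connectedComponentsWithStats(m.astype(np.uint8))
        tgt={("scene","red"):(279,241),("scene","blue"):(208,282),("side","red"):(366,203),("side","blue"):(421,200)}[n,k]
        i=min(range(1,N),key=lambda i:np.hypot(*(ce[i]-tgt)))
        print(n,k,s[i],ce[i]); rays[k].append(ray(ce[i],c))
for k,r in rays.items():
    M=sum(np.eye(3)-np.outer(v,v) for a,v in r); b=sum((np.eye(3)-np.outer(v,v))@a for a,v in r)
    x=np.linalg.solve(M,b); print(k,x.round(4),[np.linalg.norm(np.cross(x-a,v)).round(4) for a,v in r])
for nm,P in zip(("scene","side"),A):
  for lab,z0,z1 in(("head",.12,.133),("base",.010,.020)):
    q=P[(P[:,2]>z0)&(P[:,2]<z1)&(abs(P[:,0]-.5)<.14)&(abs(P[:,1]+.07)<.12)]
    g=((q[:,:2]-[.35,-.25])*500).astype(int); G=np.zeros((160,160),np.uint8); G[g[:,1],g[:,0]]=255
    G=cv2.morphologyEx(G,cv2.MORPH_CLOSE,np.ones((5,5)));G=cv2.morphologyEx(G,cv2.MORPH_OPEN,np.ones((9,9)))
    cs,_=cv2.findContours(G,0,2)
    if cs:
        r=cv2.minAreaRect(max(cs,key=cv2.contourArea)); print(nm,lab,len(q),np.array(r[0])/500+[.35,-.25],np.array(r[1])/500,r[2], q[:,2].mean())
P=np.vstack(A)
for lab,(x,y),rr,z0 in(("bottle",(.69,-.09),.08,.02),("mouse",(.53,.12),.1,.01)):
    pass
q=P[(P[:,2]>.012)&(P[:,0]>.3)&(P[:,0]<.85)&(abs(P[:,1])<.4)]
H,_,_=np.histogram2d(q[:,0],q[:,1],bins=(55,80),range=((.3,.85),(-.4,.4)))
N,l,s,ce=cv2.connectedComponentsWithStats((H>1).astype(np.uint8))
for i in range(1,N):
    if s[i,4]>5: print("obj y,x",(s[i,:2]*.01+[-.4,.3]).round(2),(s[i,2:4]*.01).round(2),s[i,4])
E
```

```text
scene red [271 234  16  15 171] [278.61403509 240.88888889]
scene blue [204 278  10  10  64] [208.359375 282.203125]
side red [358 198  15  14 113] [365.17699115 203.20353982]
side blue [417 196  10   9  47] [421.36170213 199.85106383]
red [5.756e-01 1.000e-04 1.472e-01] [np.float64(0.001), np.float64(0.001)]
blue [ 0.5465 -0.1481  0.0935] [np.float64(0.0001), np.float64(0.0001)]
scene head 1575 [ 0.45419337 -0.08567404] [0.12719238 0.06979813] 3.012787342071533 0.12573509321945242
scene base 2259 [ 0.52942886 -0.08136263] [0.0902916  0.12947087] 2.935673475265503 0.01552203385658646
side head 1731 [ 0.44815565 -0.08149026] [0.12687744 0.0721093 ] 3.5763344764709473 0.12476540382104437
side base 1796 [ 0.533 -0.062] [0.1  0.07] 90.0 0.014486703400645956
obj y,x [-0.16  0.37] [0.18 0.22] 319
obj y,x [0.1  0.37] [0.09 0.12] 76
obj y,x [-0.36  0.42] [0.13 0.13] 112
obj y,x [-0.14  0.67] [0.05 0.05] 22
```

Marker origin comes out near (0.481, -0.082) with yaw about 3°. Knob and tab sit at marker y of 77 and -69 mm, which fits the given 78 and -70. The tab is about 94 mm high, so slightly raised. First I move above the pen tab.

```bash
python3 -m pendant '[[[482,-302,0],[0,0,13.5],0.4],[[482,-302,0],[0,0,13.5],0.4],[[482,-302,0],[0,0,13.5],0.4],[[482,-302,0],[0,0,13.5],0.4],[[482,-302,0],[0,0,13.5],0.4],[[482,-302,0],[0,0,13.5],0.4],[[482,-302,0],[0,0,13.5],0.4],[[482,-302,0],[0,0,13.5],0.4],[[482,-302,0],[0,0,13.5],0.4],[[482,-302,0],[0,0,13.5],0.4],[[482,-302,0],[0,0,13.5],0.4],[[482,-302,0],[0,0,13.5],0.4]]' 20
cat > st.py <<'E'
from h import *
import sys
def rel(target,yaw=3.1):
    s=robot.get_state(); T=R.from_euler("xyz",s["orientation"],degrees=True)
    W=R.from_euler("xyz",[180,0,yaw],degrees=True)
    print("t",s["t"],"pos",s["position"].round(4),"ori",s["orientation"].round(2),"F",s["force"].round(1),"w",s["grip_width"].round(4))
    print("shift",(T.inv().apply(np.array(target)-s["position"])*1e3).round(1),"turn",np.degrees((T.inv()*W).as_rotvec()).round(1))
a=[float(v) for v in sys.argv[1:]]
rel(a[:3])
E
python3 st.py .5465 -.148 .22
```

```text
t: 1.2
position: [0.5022, -0.1986, 0.2227]
orientation: [180.0, -0.0, 3.0]
force: [0.2, -0.7, -0.2]
grip_width: 0.0524Traceback (most recent call last):
  File "st.py", line 9, in <module>
    rel(a[:3])
    ~~~^^^^^^^
  File "st.py", line 6, in rel
    print("t",s["t"],"pos",s["position"].round(4),"ori",s["orientation"].round(2),"F",s["force"].round(1),"w",s["grip_width"].round(4))
                                                                                                              ^^^^^^^^^^^^^^^^^^^^^
AttributeError: 'float' object has no attribute 'round'
```

```bash
sed -i 's/s\["grip_width"\].round(4)/s["grip_width"]/' st.py; python3 -m pendant '[[[0,0,0],[0,0,0],0.4],[[0,0,0],[0,0,0],0.4],[[0,0,0],[0,0,0],0.4]]'
python3 st.py .5465 -.148 .22; python3 - <<'E'
from h import *
im,d,c=cam("wrist"); save(im,"w1.png")
for k,m in masks(im).items():
    N,l,s,ce=cv2.connectedComponentsWithStats(m.astype(np.uint8))
    for i in range(1,N):
        if s[i,4]>60:
            P=cloud(l==i,d,c); print(k,s[i],np.median(P,0).round(4) if len(P) else None,np.percentile(P,[3,97],axis=0).round(3).tolist())
E
```

```text
t: 1.45
position: [0.5008, -0.2005, 0.2224]
orientation: [180.0, 0.1, 3.1]
force: [-0.6, -0.3, -0.3]
grip_width: 0.0528
t 1.45 pos [ 0.5008 -0.2005  0.2224] ori [1.80e+02 6.00e-02 3.06e+00] F [-0.6 -0.3 -0.3] w 0.05282601057637105
shift [ 48.4 -49.9   2.3] turn [ 0.   0.1 -0. ]
red [   0  100   37   42 1352] [ 0.5749 -0.0103  0.1495] [[0.564, -0.012, 0.136], [0.586, -0.004, 0.157]]
blue [246 162  22  19 357] [ 0.5473 -0.1482  0.0995] [[0.541, -0.156, 0.096], [0.553, -0.141, 0.101]]
blue [ 353  179  117  106 4013] [ 0.4958 -0.2891  0.0318] [[0.441, -0.343, 0.028], [0.534, -0.238, 0.033]]
```

View pics/w1.png

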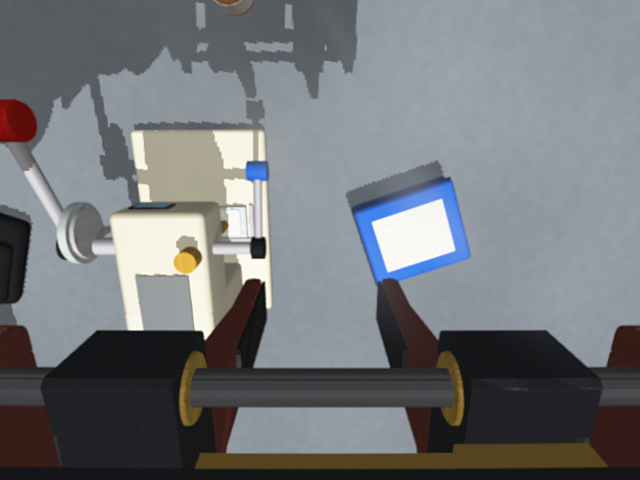

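The wrist view has the tab at (257,170) and confirms (0.547, -0.148, 0.093). The box is well to the right. I descend around the tab, then close.

```bash
python3 -m pendant '[[[25,-25,0],[0,0,0],0.4],[[48,-50,0],[0,0,0],0.4],[[48,-50,0],[0,0,0],0.4],[[48,-50,30],[0,0,0],0.4],[[48,-50,60],[0,0,0],0.4],[[48,-50,90],[0,0,0],0.4],[[48,-50,120],[0,0,0],0.4],[[48,-50,140],[0,0,0],0.4],[[48,-50,148],[0,0,0],0.4],[[48,-50,148],[0,0,0],0.4],[[48,-50,148],[0,0,0],0.4]]' 12
python3 -m pendant '[[[0,0,0],[0,0,0],0.9],[[0,0,0],[0,0,0],0.9],[[0,0,0],[0,0,0],0.9],[[0,0,0],[0,0,0],0.9],[[0,0,0],[0,0,0],0.9],[[0,0,0],[0,0,0],0.9],[[0,0,0],[0,0,0],0.9],[[0,0,0],[0,0,0],0.9]]' 12
```

```text
t: 2.42
position: [0.5463, -0.1492, 0.0751]
orientation: [180.0, 0.0, 2.9]
force: [-0.0, -0.2, 0.2]
grip_width: 0.0526
t: 3.08
position: [0.5467, -0.148, 0.0748]
orientation: [180.0, -0.0, 3.0]
force: [-0.7, 0.1, 1.0]
grip_width: 0.0157
```

Gripped at 15.7 mm, matching the roller's 16. I lift it along its arc.

```bash
python3 -m pendant '[[[1,0,-5],[0,0,0],0.9],[[1,0,-10],[0,0,0],0.9],[[1,0,-15],[0,0,0],0.9],[[0.5,0,-20],[0,0,0],0.9],[[-0.5,0,-25],[0,0,0],0.9],[[-2,0,-30],[0,0,0],0.9],[[-3.5,0,-35],[0,0,0],0.9],[[-6,0,-40],[0,0,0],0.9],[[-6,0,-41],[0,0,0],0.9],[[-6,0,-41],[0,0,0],0.9],[[-6,0,-41],[0,0,0],0.9],[[-6,0,-41],[0,0,0],0.9]]' 12
python3 - <<'E'
from h import *
for n in("scene","side"):
    im,d,c=cam(n); 
    m=masks(im)["blue"]; N,l,s,ce=cv2.connectedComponentsWithStats(m.astype(np.uint8))
    for i in range(1,N):
        if s[i,4]>8 and s[i,4]<400: P=cloud(l==i,d,c); print(n,s[i],np.median(P,0).round(3))
E
```

```text
t: 4.08
position: [0.5409, -0.1484, 0.1158]
orientation: [180.0, -0.0, 3.0]
force: [3.0, 1.0, 3.3]
grip_width: 0.016
scene [415  15  11  22  49] [0.036 0.862 0.141]
scene [200 262   9  11  59] [ 0.546 -0.148  0.14 ]
side [429 181   3   6  15] [ 0.533 -0.153  0.137]
side [480 226  16   8  83] [ 0.439 -0.256  0.012]
```

Tab is now about 135 mm up. Release, rise, and look before crossing to the knob.

```bash
python3 -m pendant '[[[0,0,0],[0,0,0],0.4],[[0,0,0],[0,0,0],0.4],[[0,0,0],[0,0,0],0.4],[[0,0,0],[0,0,0],0.4],[[0,0,0],[0,0,0],0.4],[[0,0,0],[0,0,0],0.4],[[0,0,-25],[0,0,0],0.4],[[0,0,-60],[0,0,0],0.4],[[0,0,-95],[0,0,0],0.4],[[0,0,-115],[0,0,0],0.4],[[0,0,-115],[0,0,0],0.4],[[0,0,-115],[0,0,0],0.4]]' 12
python3 - <<'E'
from h import *
for n in("wrist","scene"):
    im,d,c=cam(n); save(im,n+"2.png")
    for k,m in masks(im).items():
        N,l,s,ce=cv2.connectedComponentsWithStats(m.astype(np.uint8))
        for i in range(1,N):
            if 30<s[i,4]<3000: P=cloud(l==i,d,c); print(n,k,s[i],np.median(P,0).round(4),P.max(0).round(3))
E
python3 st.py .5756 0 .23
```

```text
t: 5.18
position: [0.5413, -0.1487, 0.2318]
orientation: [179.9, -0.1, 3.0]
force: [-0.2, -0.3, 0.2]
grip_width: 0.0526
wrist red [  73  171   55   37 1824] [ 0.5763 -0.0031  0.1544] [0.587 0.014 0.159]
wrist blue [310 235  22  19 333] [ 0.5415 -0.1477  0.1403] [ 0.547 -0.141  0.143]
scene red [414  11   4  23  47] [0.011  0.8663 0.1438] [0.034 0.88  0.173]
scene red [349  66  34   9 122] [0.0815 0.6088 0.0894] [0.1   0.662 0.097]
scene red [271 234  16  15 163] [ 0.5815 -0.0015  0.1538] [0.589 0.013 0.16 ]
scene blue [415  15  11  22  49] [0.035  0.864  0.1394] [0.05  0.871 0.175]
scene blue [199 263  10  10  61] [ 0.545  -0.1491  0.1394] [ 0.55  -0.115  0.144]
scene blue [ 103  290   68   59 1327] [ 0.5091 -0.2953  0.032 ] [ 0.543 -0.233  0.038]
t 5.2833 pos [ 0.5396 -0.148   0.2295] ori [-1.7995e+02  1.1000e-01  2.9900e+00] F [-0.1  1.1 -0.1] w 0.052681441201816
shift [  43.7 -145.9   -0.5] turn [-0.1  0.1 -0.1]
```

View pics/wrist2.png

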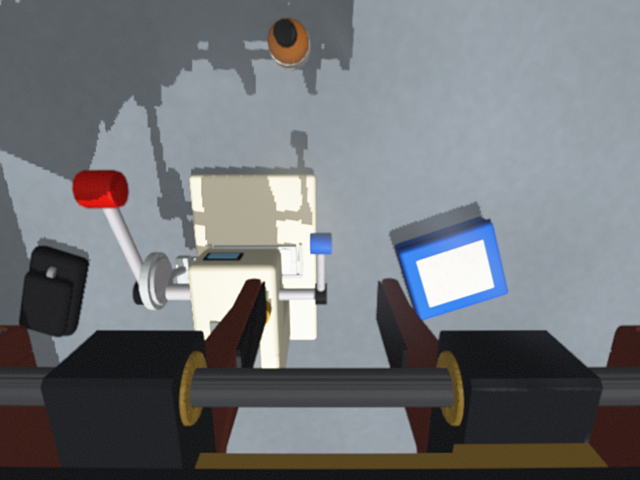

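The tab at (321,243) has a top height of 143 mm, so it is fully up (about 0.87 rad). The knob is at (100,189) and still down. Moving over it and descending.

```bash
python3 -m pendant '[[[11,-35,0],[0,0,0],0.4],[[22,-70,0],[0,0,0],0.4],[[33,-105,0],[0,0,0],0.4],[[43,-146,0],[0,0,0],0.4],[[43,-146,0],[0,0,0],0.4],[[43,-146,0],[0,0,0],0.4],[[43,-146,35],[0,0,0],0.4],[[43,-146,70],[0,0,0],0.4],[[43,-146,98],[0,0,0],0.4],[[43,-146,105],[0,0,0],0.4],[[43,-146,105],[0,0,0],0.4],[[43,-146,105],[0,0,0],0.4]]' 40
python3 -m pendant '[[[0,0,0],[0,0,0],0.9],[[0,0,0],[0,0,0],0.9],[[0,0,0],[0,0,0],0.9],[[0,0,0],[0,0,0],0.9],[[0,0,0],[0,0,0],0.9],[[0,0,0],[0,0,0],0.9],[[0,0,0],[0,0,0],0.9],[[0,0,0],[0,0,0],0.9]]' 40
```

```text
t: 6.28
position: [0.5758, -0.0012, 0.1258]
orientation: [-180.0, 0.0, 2.9]
force: [0.2, 1.2, -0.1]
grip_width: 0.0526
t: 6.95
position: [0.5767, 0.0016, 0.1268]
orientation: [-179.8, -0.1, 3.0]
force: [0.1, 6.9, 2.9]
grip_width: 0.0255
```

Gripped at 25.5 mm (knob 26). Swinging along the arc in two halves, with a 1 mm sideways correction.

```bash
python3 -m pendant '[[[-3,-1,-5.5],[0,0,0],0.9],[[-6,-1,-11],[0,0,0],0.9],[[-9.5,-1,-16.5],[0,0,0],0.9],[[-13.5,-1,-21.5],[0,0,0],0.9],[[-17.5,-1,-26.5],[0,0,0],0.9],[[-22,-1,-31],[0,0,0],0.9],[[-27,-1,-35.5],[0,0,0],0.9],[[-32,-1,-39.5],[0,0,0],0.9],[[-37.5,-1,-43],[0,0,0],0.9],[[-43,-1,-46.5],[0,0,0],0.9],[[-43,-1,-46.5],[0,0,0],0.9]]' 40; python3 st.py .48 -.004 .186
```

```text
t: 7.87
position: [0.5338, -0.0007, 0.1738]
orientation: [-179.9, -0.2, 3.0]
force: [4.3, 5.7, -0.2]
grip_width: 0.0261
t 7.8667 pos [ 0.5338 -0.0007  0.1738] ori [-179.93   -0.22    2.98] F [ 4.3  5.7 -0.2] w 0.026096058204545306
shift [-53.8   0.5 -12.4] turn [-0.1 -0.2 -0.1]
```

```bash
python3 -m pendant '[[[-6,0,-3],[0,0,0],0.9],[[-11.5,0,-5.5],[0,0,0],0.9],[[-17.5,0,-8],[0,0,0],0.9],[[-23.5,0,-10],[0,0,0],0.9],[[-30,0,-11.5],[0,0,0],0.9],[[-36,0,-13],[0,0,0],0.9],[[-42,0,-13.5],[0,0,0],0.9],[[-47,0,-14],[0,0,0],0.9],[[-52,0,-14],[0,0,0],0.9],[[-52,0,-14],[0,0,0],0.9],[[-52,0,-14],[0,0,0],0.9],[[-52,0,-14],[0,0,0],0.9]]' 40
python3 - <<'E'
from h import *
for n in("side","scene"):
    im,d,c=cam(n); save(cv2.resize(im[130:350,170:500],None,fx=2.4,fy=2.4),n+"3.png")
    for k,m in masks(im).items():
        N,l,s,ce=cv2.connectedComponentsWithStats(m.astype(np.uint8))
        for i in range(1,N):
            if 8<s[i,4]<3000: P=cloud(l==i,d,c); print(n,k,s[i],np.median(P,0).round(4),P.max(0).round(3)) if len(P) else 0
E
python3 st.py .48 -.004 .186
```

```text
t: 8.87
position: [0.4831, -0.0035, 0.1876]
orientation: [-179.9, -0.3, 3.0]
force: [4.2, 4.9, 1.7]
grip_width: 0.0257
side red [408 189  10  16 120] [ 0.47  -0.004  0.213] [0.484 0.013 0.23 ]
side blue [422 181  10   9  61] [ 0.5369 -0.1427  0.1373] [ 0.663 -0.137  0.143]
side blue [458 193  46  34 568] [ 0.4676 -0.2705  0.0309] [ 0.551 -0.233  0.035]
side blue [480 226  16   8  80] [ 0.4383 -0.2561  0.0124] [ 0.453 -0.249  0.021]
scene red [414  11   4  23  47] [0.0107 0.8655 0.1427] [0.036 0.879 0.171]
scene red [349  66  34   9 123] [0.0818 0.6093 0.0901] [0.101 0.661 0.097]
scene red [246 186  12  15 134] [ 0.491  -0.0028  0.2142] [0.497 0.01  0.22 ]
scene blue [415  15  11  22  51] [0.0343 0.8634 0.1392] [0.046 0.872 0.173]
scene blue [199 263  10  10  61] [ 0.5458 -0.1491  0.1397] [ 0.549 -0.114  0.145]
scene blue [ 103  290   68   59 1326] [ 0.5093 -0.2957  0.0321] [ 0.544 -0.232  0.038]
t 8.9667 pos [ 0.4833 -0.0035  0.1877] ori [-179.93   -0.31    2.98] F [4.6 4.8 1.9] w 0.025523207417706827
shift [-3.3  0.4  1.6] turn [-0.1 -0.3 -0.1]
```

View pics/side3.png

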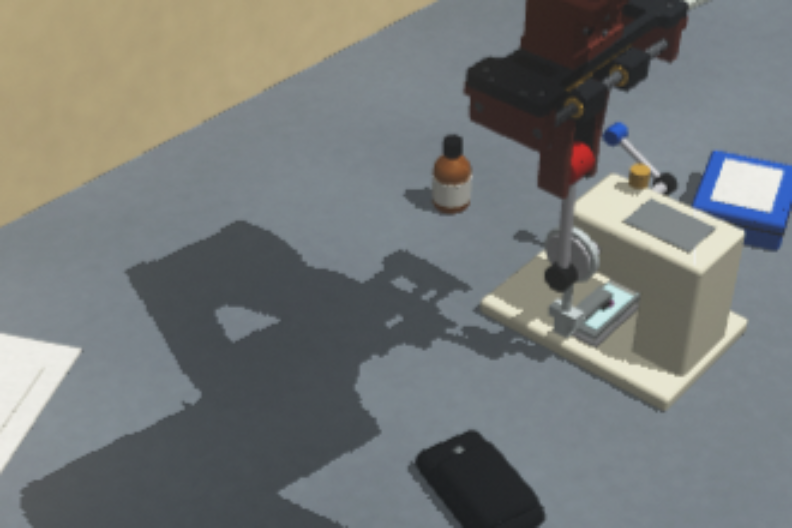

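The side crop shows the lever upright in the fingers: knob at (580,160) above the pivot at (560,275). The blue tab is still up at (617,133), the slide is in its nest, and the bystanders look untouched. The knob is about 2 mm short of my estimate for upright, so I trim and settle.

```bash
python3 -m pendant '[[[-2,-0.5,0],[0,0,0],0.9],[[-2,-0.5,0],[0,0,0],0.9],[[-2,-0.5,0],[0,0,0],0.9],[[-2,-0.5,0],[0,0,0],0.9],[[-2,-0.5,0],[0,0,0],0.9],[[-2,-0.5,0],[0,0,0],0.9],[[-2,-0.5,0],[0,0,0],0.9],[[-2,-0.5,0],[0,0,0],0.9]]' 40
python3 - <<'E'
from h import *
P=[]
for n in("side","scene"):
    im,d,c=cam(n); m=masks(im); P.append(cloud(np.ones(d.shape,bool),d,c))
    for k in m:
        N,l,s,ce=cv2.connectedComponentsWithStats(m[k].astype(np.uint8))
        for i in range(1,N):
            q=cloud(l==i,d,c)
            if s[i,4]>40 and len(q) and .4<np.median(q,0)[0]<.6: print(n,k,np.median(q,0).round(4))
P=np.vstack(P);q=P[(P[:,2]>.012)&(P[:,2]<.1)&(P[:,0]>.3)&(P[:,0]<.85)&(abs(P[:,1])<.4)]
H,_,_=np.histogram2d(q[:,0],q[:,1],bins=(55,80),range=((.3,.85),(-.4,.4)))
N,l,s,ce=cv2.connectedComponentsWithStats((H>1).astype(np.uint8))
for i in range(1,N):
    if s[i,4]>5: print("obj y,x",(s[i,:2]*.01+[-.4,.3]).round(2),(s[i,2:4]*.01).round(2),s[i,4])
s=robot.get_state();print(s["t"],s["position"],s["force"],s["grip_width"])
E
```

```text
t: 9.63
position: [0.4814, -0.0035, 0.1877]
orientation: [-180.0, -0.3, 3.0]
force: [4.9, 3.5, 2.0]
grip_width: 0.0256
side red [ 0.4684 -0.003   0.213 ]
side blue [ 0.5365 -0.143   0.1372]
side blue [ 0.4674 -0.272   0.0308]
side blue [ 0.4382 -0.2559  0.0119]
scene red [ 0.4882 -0.0023  0.2139]
scene blue [ 0.5457 -0.1488  0.1398]
scene blue [ 0.5092 -0.2958  0.0319]
obj y,x [0.1  0.37] [0.09 0.12] 77
obj y,x [-0.16  0.38] [0.17 0.2 ] 256
obj y,x [-0.36  0.42] [0.13 0.13] 111
obj y,x [-0.14  0.67] [0.05 0.05] 21
9.7333 [ 0.48140003 -0.00349245  0.18767456] [5.0389611  3.34505547 2.6810168 ] 0.025599356132206486
```

The spring force reads about 5 N, close to the 4.8 N expected when upright. The knob is 206 mm high, its centre is within a few mm of above the pivot, and the bystanders have not moved. Handing in.

```bash
python3 -c "
from workcell import robot
print(robot.finish_job()); s=robot.get_state(); print(s['t'],s['position'],s['force'],s['grip_width'])"
```

```text
the job is handed in; nothing more can be done
None
the job is handed in; nothing more can be done
```

I lifted the pen lever fully up first, then swung the cam lever upright and handed the job in at about 9.7 s with the gripper still holding the knob. No verdict is reported.

What the last checks showed:
- **Pen lever:** the tip is about 136 mm up, which puts the joint near 0.87 rad. It stayed there after I let go.
- **Cam lever:** the knob is held at about 206 mm high and within about 5 mm of above its pivot (0.18 rad allows about 19 mm). The grip is 25.6 mm wide at 40 N, and the spring pushes back with about 5 N, as expected when upright.
- **Bystanders:** the oil bottle, slide box and mouse were all where they started, to the roughly 1 cm resolution of that check.
- **Slide and clamp:** the slide looked in place in its nest in the last side view. I could not measure the slide's position or the clamp lift directly. The lift is inferred from the lever angle.

A sideways force of 3–5 N remained on the wrist from a slight offset in the grip. It showed no effect on the lever.

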